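# Empty the picking board through its gated spout

### The job

Empty the picking board: push its slide gate fully open by the knob, sweep all three stones across the board and out through the spout so that they drop into the tin below, then push the gate fully shut again for the next sample. Do it all by pushing with the fingertips: nothing is to be lifted, and the tin and the loupe that stands on the board stay where they are.

Things in the scene. Friction and masses are not known exactly. Their poses are not given: they have to be found in the camera images.
- board: Picking board, fixed: level aluminium plate on short legs, 250 (board x) by 319 mm (board y), spout at the -y end. Origin on the bench under its middle (8 mm off in y); the surface is 62 mm above it. Free surface: x -121 to +121, y -52 to +163 mm; the upstands round it are 27 mm high. From (+-121, -52) two oblique upstands, also 27 mm high, narrow it to the mouth
- mouth (a point): Middle of the mouth, on the line in which the gate runs (board x = 0, y = -143 mm), at the height of the board's surface. Axes as the board's. The mouth is 76 mm wide; the oblique upstands end beside it at y = -136 mm
- spout_lip (a point): Middle of the spout's rounded end edge (board x = 0, y = -195 mm), at the height of the board's surface; what is pushed past it drops into the tin. Axes as the board's. The spout, from the mouth to here, is level with the board, narrows from 77 to 63 mm inside, has cheeks 19 mm high and is open at its end and on top
- gate (a joint): Slide gate across the mouth: upright steel plate 88 mm wide, 5 mm thick, its top edge (in the middle a flange 30 x 12 mm) 30 mm above the board's surface. Value in m: 0 shut, grows as it slides toward the board's -x side, stops at 0.080 fully open (mouth clear). About 1.5 N of friction; stays where it is left
- gate_knob (a point): Middle of the gate's black upright knob, 16 mm in diameter, on the middle of the gate's top edge; moves with the gate. The point is 43 mm above the board's surface, the knob's top 51 mm, its foot 30 mm. At gate 0 it is at board x = 0, at gate 0.080 at board x = -80 mm, always at board y = -143.5 mm
- stone_1: Loose angular grey-brown stone, 32 x 25 x 19 mm, 18 g, lying on the board. Origin at its middle. It slides and turns when pushed but hardly rolls
- stone_2: Loose angular grey-brown stone, 28 x 24 x 18 mm, 15 g, lying on the board. Origin at its middle
- stone_3: Loose angular grey-brown stone, 26 x 22 x 17 mm, 12 g, lying on the board. Origin at its middle
- tin: Open empty metal tin, 100 mm in diameter over the rim, about 84 mm inside, 46 mm tall, loose (about 150 g) on the bench under the end of the spout. Origin at the middle of its underside, about 17 mm beyond the spout's lip. The spout's underside passes 10 mm above the tin's rim and reaches inside it
- loupe: Black eyepiece loupe, 43 x 48 mm, 34 mm tall, 60 g, standing loose on the board in one of its two corners away from the spout. Origin at the middle of its underside. Not to be moved

How it is judged (in metres and radians):
On the way, in this order (a step that is already met when the one before it is completed fails the run):
1. the gate is pushed fully open (value of joint gate above 0.072 m), for 0.2 s.
2. all three stones lie in the tin (horizontal distance between each of stone_1, stone_2, stone_3 and tin below 0.046 m and z of each of stone_1, stone_2, stone_3 in the frame of tin below 0.042 m), for 0.2 s.
At the end, for the whole second after the job is handed in: All three stones lie at rest inside the tin (centres within 46 mm of its axis and below 42 mm above its underside); the gate is shut to within 5 mm; the tin stands upright within 20 mm of where it stood, the loupe upright within 15 mm of where it stood (all of step 2 and linear speed of each of stone_1, stone_2, stone_3 below 0.03 m/s and value of joint gate below 0.005 m and distance of tin from where it was at the start of the episode below 0.02 m and angle between tin's own z axis and vertical below 0.1 rad and distance of loupe from where it was at the start of the episode below 0.015 m and angle between loupe's own z axis and vertical below 0.15 rad); the robot touches nothing.
It fails at once if a stone is lifted off the board (its middle more than 30 mm above the board's surface) (z of any of stone_1, stone_2, stone_3 in the frame of mouth above 0.03 m).
It fails at once if the loupe is pushed more than 15 mm away, lifted or knocked over (distance of loupe from where it was at the start of the episode above 0.015 m or angle between loupe's own z axis and vertical above 0.4 rad).
It fails at once if the tin is moved more than 20 mm or tipped (distance of tin from where it was at the start of the episode above 0.02 m or angle between tin's own z axis and vertical above 0.3 rad).
It also fails if it takes over 72 s, if anything falls off the work surface, if the arm or the gripper's body presses on something with over 40 N, if the wrist force passes 120 N, or if a joint passes its speed limit or range.

### The arm

A 6-joint arm with a two-finger parallel gripper is mounted at the origin on a cart in front of the work surface, level with it; the furniture and walls round the work are solid. World frame = base frame: x ahead of the robot, y to its left, z up, the work surface at z = 0. Lengths are in m, angles in degrees, forces in N, time in s.
With the tool pointing down it reaches from about 0.325 to 0.85 m from the base axis. Payload 15.5 kg.
Tool frame: the origin (TCP) lies between the finger pads; the fingertips stand arm.tip_extent ahead of it and the grasp point (between the pads) lies 5 mm behind it (arm.tip_extent is the distance from the TCP to the fingertips, in m); z points along the fingers, y is the line along which they close (so a half turn about z gives the same grasp; the last joint's range is limited). The gripper opens to 91 mm and grips with 3 to 60 N. Pads are 32 mm wide; open, the fingers measure 118 mm over their backs; the gripper's body (76 mm by 178 mm) begins 60 mm behind the grasp point.
Start: joints at [-82.133, 28.281, 77.091, -0, 74.628, -5.472], TCP at [0.144, -0.608, 0.228] pointing down, gripper open.
Joint ranges: [-166.48, 166.48], [-47.26, 123.95], [12.59, 153.08], [-70.14, 250.14], [6.76, 159.57], [-176.63, 176.63]. Speed limits (degrees/s): [108.29, 108.29, 147.25, 172.46, 172.46, 172.46].

### API

Orientations are given as a 3x3 rotation matrix whose columns are the frame's x, y, z axes.
In Python, from rig import arm, hand, kin, telemetry, optics gives the robot as it stands. Calls block until the motion is done:
- arm.move_to(position, orientation): joint-space move of the TCP to a pose.
- arm.move_l(position, orientation=None, feed=0.15): straight line of the TCP; orientation=None keeps the orientation; feed is the mean speed in m/s.
- arm.move_joints(angles): joint-space move.
- hand.grip(opening): finger opening in m; the grip force is fixed at half the most; returns when the fingers have stopped.
- arm.sleep(seconds).
- kin.solve_ik(position, orientation): joint angles nearest the present ones, or None.
- telemetry.observe(): the state.
- optics.snapshot(name): name is "scene" or "side" or "wrist"; returns the picture (420x560x3 uint8, red, green, blue); there is no depth.
- optics.get_calibration(name): a dict with "intrinsics" (3x3 intrinsics, pixels), "cam_to_world" (4x4, takes a point from camera to world coordinates). Camera axes: x right, y down, z forward; pixel columns grow to the right and rows downward; lengths in m; the calibration is good to about 2 mm. A picture is of the moment at which its call begins: read the wrist's pose just before it. get_calibration takes no time and is no camera call; for the wrist camera it gives the pose at the moment of the call.
A pose or a line that the arm cannot do raises arm.Unreachable and nothing moves.
- arm.sign_off(): hands the job in; it is judged then, once.
Trained networks look in the newest picture that a camera, given by its name, has taken for a name from the list of things; names that differ only in an ending like _2 or _b are one class to them, and where a whole thing is asked for, a point or a joint stands for the part that bears it (a point fixed in the world has none). Each returns a list of dicts, best first, with "conf" (0 to 1); they miss things now and then, are a little off and sometimes report something else, mostly with a low value. They report only what shows in the picture. A call takes as long as a camera call.
- optics.spot_in(target, camera): "extent" ([left, top, right, bottom] in pixels, round what is visible of it).
- optics.masks_of(target, camera): "mask" (420x560 bool, what is visible of it) and "extent" ([left, top, right, bottom] in pixels, round what is visible of it).
The state is a dict: "t": time; "joint_positions": joint angles; "dq": joint speeds; "tau": joint torques, N m; "ee_pos": TCP position; "tool_rot": TCP orientation; "force": force on the tool from outside, world axes, zero at the start; "torque": the same for the moment, N m; "width": finger opening in m; "grasp_force": force on a finger pad.
Only numpy, scipy, OpenCV 4.12 (cv2) and the standard library are available. Lean on these libraries where they do the work, as an engineer would, in place of code of your own. Each camera call takes 0.05 s, during which the arm holds its last target. There are 200 camera calls.

## Working session

There is one attempt and no reset: what is moved stays moved. The work goes in short steps, each a Python script; the robot and the scene stay as the last script left them, time stands still between calls to the robot, and variables do not carry over. Pictures are saved under pics/ and viewed, at most 10 in all, crops included, and the job is handed in when it is done.

```bash
ls; mkdir -p pics
python3 - <<'E'
from rig import arm, hand, kin, telemetry, optics
import cv2, numpy as np
print(arm.tip_extent, telemetry.observe()['t'])
ims=[]
for c in ["scene","side"]:
    im=optics.snapshot(c); cv2.imwrite(f"pics/{c}0.png",im[:,:,::-1])
    k=optics.get_calibration(c); print(c,np.round(k['intrinsics'],1).tolist(),np.round(k['cam_to_world'],3).tolist())
    for t in ["board","gate_knob","stone_1","tin","loupe","gate"]:
        print(t,[(round(d['conf'],2),np.round(d['extent']).tolist()) for d in optics.spot_in(t,c)])
print(telemetry.observe()['t'])
E
```

```text
pics
rig.py
0.014 0.0
scene [[532.3, 0.0, 289.2], [0.0, 532.3, 205.8], [0.0, 0.0, 1.0]] [[-0.875, -0.356, 0.328, 0.292], [-0.484, 0.633, -0.603, 0.527], [0.007, -0.687, -0.727, 0.752], [0.0, 0.0, 0.0, 1.0]]
board [(0.55, [198.0, 152.0, 409.0, 347.0])]
gate_knob [(0.73, [319.0, 156.0, 361.0, 182.0])]
stone_1 [(0.62, [252.0, 250.0, 268.0, 267.0]), (0.61, [325.0, 219.0, 340.0, 237.0]), (0.25, [320.0, 154.0, 361.0, 183.0])]
tin [(0.66, [334.0, 144.0, 379.0, 175.0]), (0.63, [252.0, 248.0, 267.0, 267.0])]
loupe [(0.93, [314.0, 265.0, 342.0, 296.0])]
gate [(0.59, [323.0, 156.0, 362.0, 180.0])]
side [[530.4, 0.0, 272.6], [0.0, 530.4, 210.1], [0.0, 0.0, 1.0]] [[-0.975, -0.081, 0.207, 0.402], [-0.222, 0.401, -0.889, 0.759], [-0.011, -0.913, -0.409, 0.442], [0.0, 0.0, 0.0, 1.0]]
board [(0.91, [196.0, 170.0, 382.0, 321.0])]
gate_knob [(0.83, [282.0, 170.0, 324.0, 195.0])]
stone_1 [(0.69, [310.0, 214.0, 325.0, 224.0]), (0.52, [261.0, 207.0, 280.0, 220.0])]
tin []
loupe [(0.86, [324.0, 233.0, 355.0, 264.0])]
gate []
0.7
```

Run:
```python
import cv2,numpy as np
a=cv2.imread('pics/scene0.png')[120:360,180:430];b=cv2.imread('pics/side0.png')[130:340,170:410]
a=cv2.resize(a,None,fx=2.3,fy=2.3,interpolation=3);b=cv2.resize(b,None,fx=2.3,fy=2.3,interpolation=3)
cv2.imwrite('pics/a.png',a);cv2.imwrite('pics/b.png',b)
```

```text
(no output)
```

View pics/a.png

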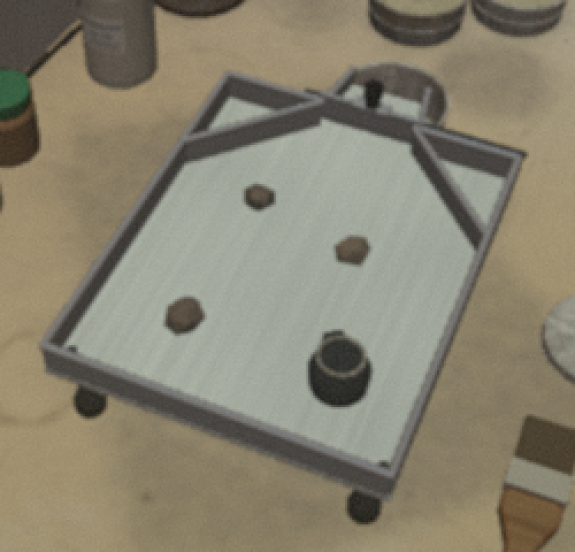

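View pics/b.png

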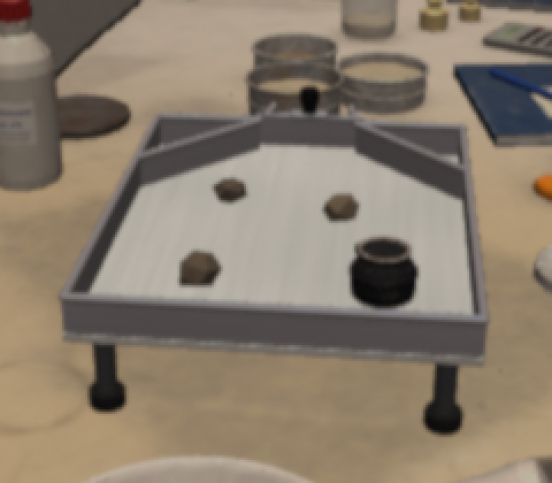

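The scene picture shows the board with its spout away from the camera. The knob is at about crop (374,95), the stones at (259,196), (352,249) and (184,315), and the loupe at (340,368), in the -x/+y corner. Next I fit the board pose from the rim corners in both views and triangulate the stones and knob.

```bash
cat > h.py <<'E'
from rig import arm, hand, kin, telemetry, optics
import cv2, numpy as np
from scipy.optimize import least_squares
def proj(P,c):
    T=np.linalg.inv(c['cam_to_world']);K=np.array(c['intrinsics'])
    q=(K@(T[:3,:3]@np.atleast_2d(P).T+T[:3,3:])).T
    return q[:,:2]/q[:,2:]
def ray(uv,c,z):
    M=np.array(c['cam_to_world']);d=M[:3,:3]@np.linalg.solve(np.array(c['intrinsics']),[*uv,1]);o=M[:3,3]
    return o+d*(z-o[2])/d[2]
def b2w(p,pose):
    p=np.atleast_2d(p);c,s=np.cos(pose[2]),np.sin(pose[2])
    return np.c_[pose[0]+c*p[:,0]-s*p[:,1],pose[1]+s*p[:,0]+c*p[:,1],p[:,2]]
def w2b(p,pose):
    c,s=np.cos(pose[2]),np.sin(pose[2]);d=np.array(p[:2])-pose[:2]
    return np.array([c*d[0]+s*d[1],-s*d[0]+c*d[1]])
def tri(uvs,cs):
    f=lambda P:np.concatenate([proj(P,c)[0]-u for u,c in zip(uvs,cs)])
    r=least_squares(f,[.4,0,.06]);return r.x,np.abs(r.fun).max()
E
python3 - <<'E'
from h import *
cs=optics.get_calibration('scene');cd=optics.get_calibration('side')
S=lambda l:np.array(l)/2.3+[180,120]
D=lambda l:np.array(l)/2.3+[170,130]
B=np.array([[.125,.1675,.089],[-.125,.1675,.089],[-.125,-.1515,.089],[.125,-.1515,.089]])
s=S([(45,347),(392,480),(524,154),(228,73)]);d=D([(65,297),(485,318),(467,126),(158,117)])
def f(p):
    W=b2w(B+[0,0,p[3]],p);return np.r_[(proj(W,cs)-s).ravel(),(proj(W,cd)-d).ravel()]
r=least_squares(f,[.4,0,0,0]);print(r.x,np.round(r.fun,1))
pose=r.x[:3];np.save('pose.npy',pose)
for n,a,b in [('sA',(259,196),(230,189)),('sB',(352,249),(341,207)),('sC',(184,315),(199,268)),('knobtop',(374,85),(310,92)),('loupe mid',(340,368),(383,272))]:
    P,e=tri([S(a),D(b)],[cs,cd]);print(n,P.round(4),'err',round(e,1),w2b(P,pose).round(4))
tin=b2w([[0,-.212,0]],pose);print('tin',tin,'mouth',b2w([[0,-.143,.062]],pose))
E
```

```text
[ 0.54126601 -0.01673908  0.098631   -0.00784504] [-1.2  0.8  1.1  0.1  0.6 -1.7  2.5 -3.1 -1.6  2.1  0.9  2.9 -1.8 -1.1
  0.3 -1.8]
sA [ 0.5946 -0.0438  0.0689] err 0.4 [ 0.0504 -0.0322]
sB [ 0.5095 -0.0311  0.0679] err 0.3 [-0.0331 -0.0112]
sC [0.5851 0.0837 0.0701] err 0.2 [0.0535 0.0957]
knobtop [ 0.5563 -0.1646  0.1055] err 0.7 [ 0.0004 -0.1486]
loupe mid [0.4677 0.0744 0.0752] err 0.5 [-0.0642  0.0979]
tin [[ 0.5621419  -0.22770874  0.        ]] mouth [[ 0.55534739 -0.15904409  0.062     ]]
```

Run:
```python
from h import *
cs=optics.get_calibration('scene');cd=optics.get_calibration('side')
print('bottle base',ray((232,155),cs,0), ray((170+25/2.3,130+185/2.3),cd,0))
o=telemetry.observe();print(np.round(o['tool_rot'],3).tolist())
M=optics.get_calibration('wrist')['cam_to_world'];print('cam in tool',np.round(np.array(o['tool_rot']).T@(M[:3,3]-o['ee_pos']),3),np.round(np.array(o['tool_rot']).T@M[:3,:3],2).tolist())
hand.grip(0.014)
th=np.load('pose.npy')[2];c,s=np.cos(th),np.sin(th)
# tool x along board -y ; y = -board x... z down
R=np.c_[[s,-c,0],[-c,-s,0],[0,0,-1]]
print(np.linalg.det(R))
for k,(p) in enumerate([(.54,.03,.36),(.56,-.11,.36)]):
    for RR in (R,R@np.diag([-1,-1,1])):
        q=kin.solve_ik(p,RR); print(k,None if q is None else np.round(q,1).tolist())
```

```text
bottle base [ 0.80971051 -0.16772217  0.        ] [ 0.80982759 -0.1637489   0.        ]
[[0.973, 0.231, 0.0], [0.231, -0.973, -0.0], [0.0, 0.0, -1.0]]
cam in tool [ 0.077  0.    -0.157] [[-0.0, -0.96, -0.27], [1.0, -0.0, 0.0], [-0.0, -0.27, 0.96]]
1.0
0 [-3.1, 15.4, 76.9, -0.0, 87.7, 171.2]
0 [-3.1, 15.4, 76.9, -0.0, 87.7, -8.8]
1 [-17.1, 18.1, 73.0, -0.0, 88.9, 157.2]
1 [-17.1, 18.1, 73.0, -0.0, 88.9, -22.8]
```

```bash
cat >> h.py <<'E'
def Rot(pose,heading=0):
    "tool x along board direction (+y turned by heading), z down; pushing face is -x"
    a=pose[2]+np.pi/2+heading
    c,s=np.cos(a),np.sin(a)
    return np.c_[[c,s,0],[s,-c,0],[0,0,-1]]
E
python3 - <<'E'
from h import *
import pickle
pose=np.load('pose.npy');R=Rot(pose)
out=[]
for k,p in enumerate([(0,.11,.37),(0,-.04,.37)]):
    P=b2w([p],pose)[0]
    arm.move_to(P,R); arm.sleep(.3)
    c=optics.get_calibration('wrist');im=optics.snapshot('wrist');cv2.imwrite(f'pics/w{k}.png',im[:,:,::-1])
    det={t:[(round(d['conf'],2),np.round(d['extent'],1).tolist()) for d in optics.spot_in(t,'wrist')] for t in ["stone_1","gate_knob","tin","loupe"]}
    print(det);out.append((c,det))
pickle.dump(out,open('w.pkl','wb'));print(telemetry.observe()['t'],np.round(c['intrinsics'],1).tolist())
E
```

```text
{'stone_1': [(0.65, [306.0, 177.9, 321.9, 196.5]), (0.15, [193.6, 140.3, 367.9, 334.1])], 'gate_knob': [(0.84, [267.7, 315.4, 294.2, 333.2])], 'tin': [], 'loupe': [(0.82, [223.2, 172.0, 252.0, 201.7])]}
{'stone_1': [(0.63, [251.7, 152.2, 266.8, 164.5]), (0.59, [305.6, 165.8, 321.4, 180.6]), (0.57, [307.9, 71.8, 325.2, 97.0])], 'gate_knob': [(0.59, [266.4, 237.6, 292.0, 254.0])], 'tin': [(0.73, [266.5, 262.9, 291.8, 278.7])], 'loupe': []}
6.5333 [[297.0, 0.0, 279.6], [0.0, 297.0, 210.0], [0.0, 0.0, 1.0]]
```

View pics/w0.png

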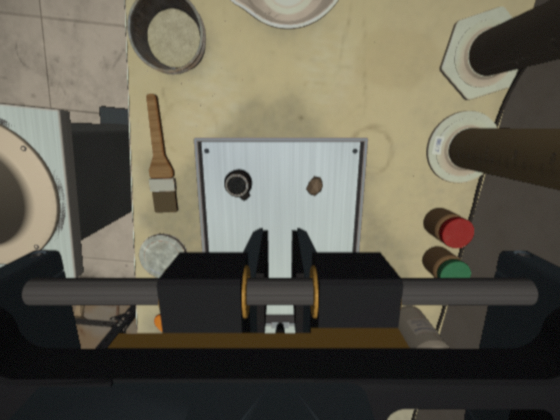

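View pics/w1.png

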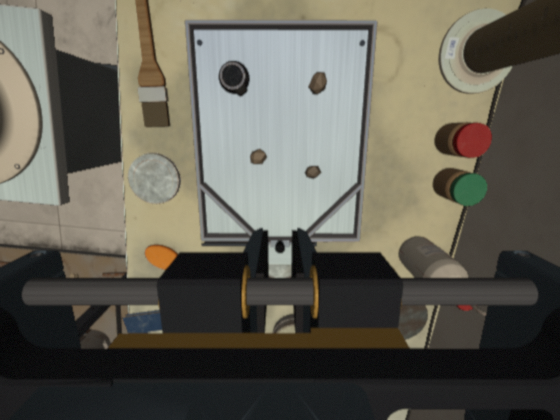

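The wrist pictures show the whole board. In w1 the rim's +y corners are at (187,22) and (376,22), the stones at (259,157), (313,172) and (318,83), the loupe at (233,76) and the knob at (280,246). I refit everything jointly.

Run:
```python
from h import *
import pickle
w=pickle.load(open('w.pkl','rb'));c0,c1=w[0][0],w[1][0]
cs=optics.get_calibration('scene');cd=optics.get_calibration('side')
S=lambda l:np.array(l)/2.3+[180,120]
D=lambda l:np.array(l)/2.3+[170,130]
x,y1,y0,z=.125,.1675,-.1515,.089
B=np.array([[x,y1,z],[-x,y1,z],[-x,y0,z],[x,y0,z]])
obs=[(cs,B,S([(45,347),(392,480),(524,154),(228,73)])),(cd,B,D([(65,297),(485,318),(467,126),(158,117)])),
 (c1,B,np.array([(376,22),(187,22),(202,242),(362,242)])),(c0,B[:2],np.array([(367,139),(195,139)]))]
f=lambda p:np.concatenate([(proj(b2w(b+[0,0,p[3]],p),c)-u).ravel() for c,b,u in obs])
r=least_squares(f,[.54,0,.1,0],loss='soft_l1');print(r.x.round(4))
for c,b,u in obs: print(np.round(proj(b2w(b+[0,0,r.x[3]],r.x),c)-u,1).tolist())
pose=r.x[:3];np.save('pose.npy',pose)
cc=[cs,cd,c1]
for n,a,b,u in [('A',(259,196),(230,189),(313,172)),('B',(352,249),(341,207),(259,157)),('C',(184,315),(199,268),(317.5,83)),('knobtop',(374,85),(310,92),(280,244)),('loupetop',(343,352),(383,250),(233,74))]:
    P,e=tri([S(a),D(b),u],cc);print(n,P.round(4),'err',round(e,1),w2b(P,pose).round(4))
print('post',ray((470,55),c1,0))
```

```text
[ 0.5426 -0.0148  0.0963 -0.007 ]
[[-2.8, 0.8], [-0.6, 0.5], [-0.2, -1.5], [1.7, -3.1]]
[[-3.2, 2.1], [-0.4, 3.2], [-2.3, -1.1], [-0.4, -1.9]]
[[-0.9, 0.7], [-1.1, -0.0], [0.2, 4.4], [-4.8, 4.8]]
[[-0.8, -0.6], [-0.4, -0.9]]
A [ 0.5951 -0.0427  0.0696] err 0.9 [ 0.0496 -0.0328]
B [ 0.51   -0.0285  0.0693] err 1.1 [-0.0338 -0.0106]
C [0.5854 0.0845 0.0706] err 0.6 [0.0522 0.0946]
knobtop [ 0.5542 -0.1508  0.1125] err 2.3 [-0.0015 -0.1365]
loupetop [0.4679 0.0795 0.0951] err 1.9 [-0.0652  0.101 ]
post [0.83196526 0.16043326 0.        ]
```

Run:
```python
from h import *
import pickle
w=pickle.load(open('w.pkl','rb'));c0,c1=w[0][0],w[1][0]
cs=optics.get_calibration('scene');cd=optics.get_calibration('side')
S=lambda l:np.array(l)/2.3+[180,120]
D=lambda l:np.array(l)/2.3+[170,130]
x,y1,z=.125,.1675,.089
def model(p):
    B=np.array([[x,y1,z],[-x,y1,z],[-x,p[4],z],[x,p[4],z],[0,-.1435,.110]]);B[:,2]+=p[3];return b2w(B,p)
obs=[(cs,[0,1,2,3,4],S([(45,347),(392,480),(524,154),(228,73),(374,86)])),(cd,[0,1,2,3,4],D([(65,297),(485,318),(467,126),(158,117),(310,92)])),
 (c1,[0,1,2,3,4],np.array([(376,22),(187,22),(202,242),(362,242),(280,244)])),(c0,[0,1],np.array([(367,139),(195,139)]))]
f=lambda p:np.concatenate([(proj(model(p)[i],c)-u).ravel() for c,i,u in obs])
r=least_squares(f,[.54,0,.1,0,-.145],loss='soft_l1');print(r.x.round(4))
for c,i,u in obs: print(np.round(proj(model(r.x)[i],c)-u,1).tolist())
pose=r.x[:3];np.save('pose.npy',pose)
for n,a,b,u in [('A',(259,196),(230,189),(313,172)),('B',(352,249),(341,207),(259,157)),('C',(184,315),(199,268),(317.5,83)),('knobtop',(374,86),(310,92),(280,244))]:
    P,e=tri([S(a),D(b),u],[cs,cd,c1]);print(n,P.round(4),'err',round(e,1),w2b(P,pose).round(4))
im=cv2.imread('pics/scene0.png');
for c,fn in((cs,'scene0'),(cd,'side0')):
    im=cv2.resize(cv2.imread(f'pics/{fn}.png'),None,fx=3,fy=3,interpolation=3)
    for L in ([(.121,-.052,.062),(.121,.163,.062),(-.121,.163,.062),(-.121,-.052,.062),(-.038,-.136,.062),(-.0385,-.143,.062),(-.0315,-.195,.062),(.0315,-.195,.062),(.0385,-.143,.062),(.038,-.136,.062),(.121,-.052,.062)],[(0,-.1435,.092),(0,-.1435,.113)]):
        cv2.polylines(im,[np.int32(np.round(proj(b2w(L,pose),c)*3+1))],False,(0,0,255),1)
    cv2.imwrite(f'pics/o_{fn}.png',im[400:1000,550:1250])
```

```text
[ 0.5422 -0.0156  0.0961 -0.0044 -0.1415]
[[-2.6, -0.5], [0.0, -0.8], [-1.1, 0.8], [-0.1, -1.2], [-0.6, 2.0]]
[[-2.9, 0.1], [-0.0, 1.2], [-1.8, -0.6], [-1.1, -1.5], [-1.2, 0.8]]
[[-0.6, 0.7], [-1.9, -0.1], [-0.9, -0.3], [-4.2, 0.1], [-0.5, 4.2]]
[[-0.7, 0.0], [-1.1, -0.3]]
A [ 0.5951 -0.0427  0.0696] err 0.9 [ 0.0501 -0.0321]
B [ 0.51   -0.0285  0.0693] err 1.1 [-0.0334 -0.0098]
C [0.5854 0.0845 0.0706] err 0.6 [0.0526 0.0954]
knobtop [ 0.5542 -0.1508  0.1122] err 2.0 [-0.0011 -0.1357]
```

View pics/o_scene0.png

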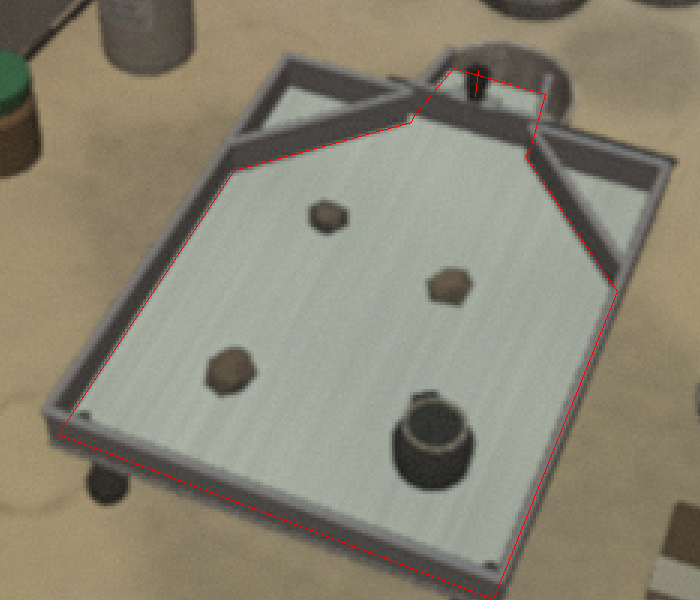

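The overlay agrees with the picture to about 2–3 mm. Now I open the gate.

```bash
cat >> h.py <<'E'
pose=np.load('pose.npy')
def go(x,y,z,h=0,feed=.15):
    arm.move_l(b2w([[x,y,z]],pose)[0],Rot(pose,h),feed=feed)
def F():
    "force in board axes"
    f=np.array(telemetry.observe()['force']);c,s=np.cos(pose[2]),np.sin(pose[2])
    return np.array([c*f[0]+s*f[1],-s*f[0]+c*f[1],f[2]])
E
python3 - <<'E'
from h import *
hand.grip(0.002)
H=-np.pi/2;Z=.113
arm.move_to(b2w([[.06,-.1435,.20]],pose)[0],Rot(pose,H))
go(.06,-.1435,Z,H); arm.sleep(.2); f0=F(); print('f0',f0.round(2))
go(.0,-.1435,Z,H,.08); print(F()-f0)
go(-.048,-.1435,Z,H,.06); arm.sleep(.1);print((F()-f0).round(2))
x=-.048
while x>-.068:
    x-=.002; go(x,-.1435,Z,H,.04); arm.sleep(.1); d=(F()-f0).round(2); print(round(x,3),d, w2b(telemetry.observe()['ee_pos'],pose).round(4))
    if d[0]>9: break
print(telemetry.observe()['t'])
im=optics.snapshot('scene');cv2.imwrite('pics/g.png',cv2.resize(im[100:300,200:430,::-1],None,fx=2.5,fy=2.5))
E
```

```text
f0 [-0.19  0.31  0.36]
[ 0.1172008  -0.30380369 -0.4254755 ]
[ 0.21 -1.15 -0.3 ]
-0.05 [ 0.79 -0.72  0.02] [-0.05   -0.1435]
-0.052 [ 1.33 -0.25  0.21] [-0.0521 -0.1435]
-0.054 [-0.08 -0.68 -1.02] [-0.0541 -0.1435]
-0.056 [ 5.59  0.01 -2.15] [-0.0553 -0.1436]
-0.058 [14.14  3.73 -5.89] [-0.0559 -0.1438]
12.925
```

View pics/g.png

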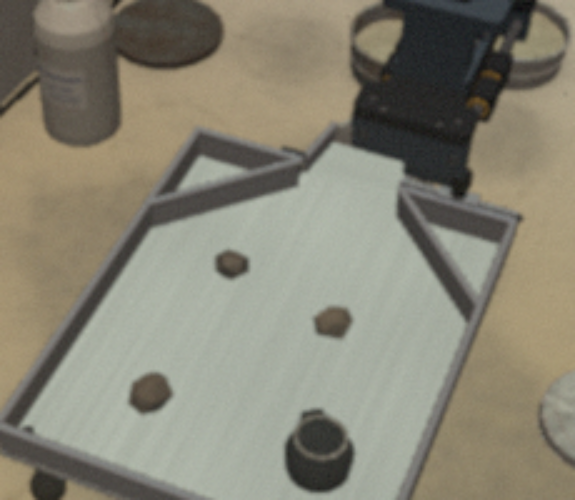

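Gate open: the fingers met the stop at exactly the predicted place. Now I sweep stone A.

```bash
cat >> h.py <<'E'
Z=.079;d=.027
def sweep(st,mid=(0,-.115)):
    st,mid=np.array(st),np.array(mid);u=(mid-st)/np.linalg.norm(mid-st);h=np.arctan2(u[0],-u[1])
    P=lambda s,h,b=0:np.array(s)-(d+b)*np.array([np.sin(h),-np.cos(h)])
    s=P(st,h,.024)
    arm.move_to(b2w([[*s,.15]],pose)[0],Rot(pose,h)); f0=F()
    go(*s,Z,h,.12); arm.sleep(.1);print('down',(F()-f0).round(1))
    go(*P(mid,h),Z,h,.09); 
    go(*P((0,-.15),h/2),Z,h/2,.06)
    go(*P((0,-.18),0),Z,0,.06); print('push',(F()-f0).round(1))
    go(0,-.190,Z,0,.06); arm.sleep(.2)
    go(0,-.16,Z,0,.15); go(0,-.16,.17,0,.2); print('t',telemetry.observe()['t'])
def look(n):
    im=optics.snapshot('scene');cv2.imwrite(f'pics/{n}.png',cv2.resize(im[100:300,200:430,::-1],None,fx=2.5,fy=2.5))
    c=optics.get_calibration('scene')
    for q in optics.spot_in('stone_1','scene'):
        e=q['extent'];print(round(q['conf'],2),w2b(ray(((e[0]+e[2])/2,(e[1]+e[3])/2),c,.07),pose).round(3))
E
python3 - <<'E'
from h import *
go(-.03,-.1435,.115,-np.pi/2); go(-.03,-.1435,.16,-np.pi/2)
hand.grip(0.014)
sweep((.050,-.032))
arm.move_to(b2w([[-.05,.02,.22]],pose)[0],Rot(pose,0))
look('s1')
E
```

```text
down [ 0.7  0.9 -0.1]
push [ 1.1 -0.3 -0.1]
t 20.55
0.68 [0.053 0.094]
0.62 [-0.035 -0.01 ]
```

View pics/s1.png

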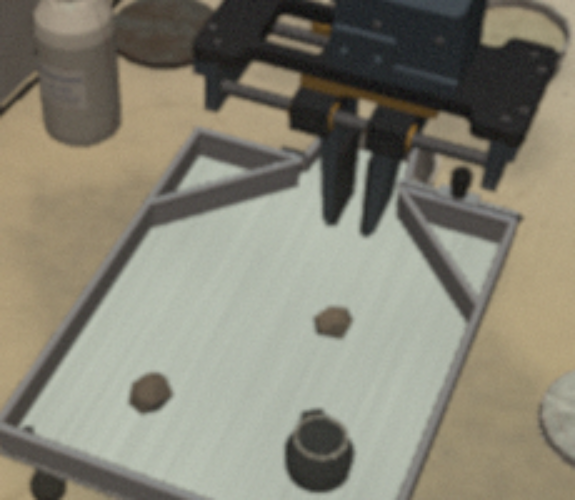

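Stone A has left the board. The other two are where they were, the gate is open, and the hand hides the spout. Next are B and C.

Run:
```python
from h import *
sweep((-.034,-.010))
arm.move_to(b2w([[.0,.07,.30]],pose)[0],Rot(pose,0)); look('s2')
sweep((.0525,.095))
arm.move_to(b2w([[.0,.06,.30]],pose)[0],Rot(pose,0)); look('s3')
for c in('scene','side'):
  print(c,[(round(q['conf'],2),np.round(q['extent']).tolist()) for q in optics.spot_in('tin',c)])
```

```text
down [ 0.1 -0.4  0.2]
push [-0.1  0.3 -0.5]
t 27.6167
0.53 [0.051 0.098]
down [-1.7 -2.4 -1. ]
push [-0.8  1.3 -0.1]
t 36.4667
scene [(0.56, [335.0, 146.0, 378.0, 174.0])]
side []
```

View pics/s3.png

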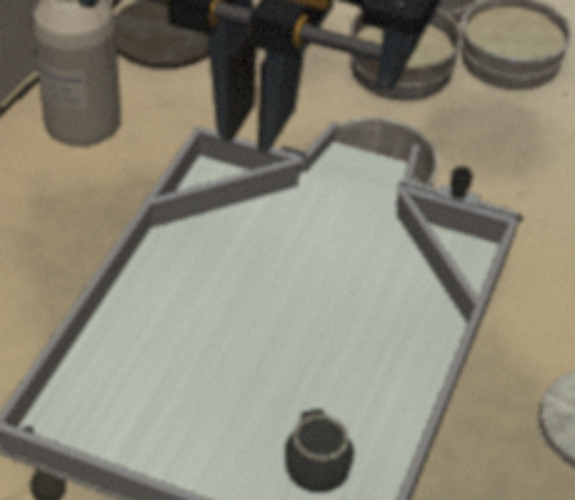

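The board and spout are empty. I check inside the tin with the wrist camera before shutting the gate.

Run:
```python
from h import *
arm.move_to(b2w([[0,-.31,.32]],pose)[0],Rot(pose,0)); arm.sleep(.1)
im=optics.snapshot('wrist')
c=optics.get_calibration('wrist');print([(round(q['conf'],2),np.round(q['extent']).tolist(),w2b(ray(((q['extent'][0]+q['extent'][2])/2,(q['extent'][1]+q['extent'][3])/2),c,.012),pose).round(3)) for q in optics.spot_in('stone_1','wrist')])
cv2.imwrite('pics/t.png',cv2.resize(im[0:260,150:410,::-1],None,fx=2.2,fy=2.2))
print(telemetry.observe()['t'])
```

```text
[(0.81, [272.0, 96.0, 293.0, 113.0], array([ 0.005, -0.201])), (0.67, [282.0, 110.0, 295.0, 123.0], array([ 0.014, -0.219])), (0.6, [266.0, 118.0, 274.0, 135.0], array([-0.013, -0.233])), (0.26, [170.0, 0.0, 391.0, 96.0], array([ 0.002, -0.126]))]
39.25
```

View pics/t.png

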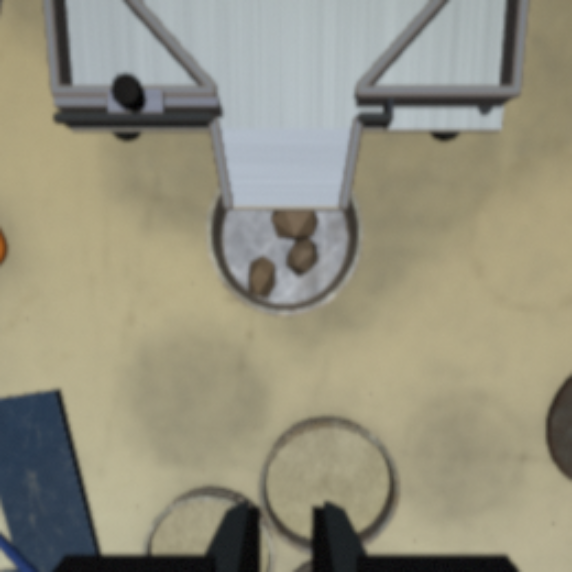

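All three stones lie in the tin, and the gate knob is at the open end. Now I shut the gate.

Run:
```python
from h import *
hand.grip(0.002)
H=-np.pi/2;Z=.113
arm.move_to(b2w([[-.135,-.1435,.20]],pose)[0],Rot(pose,H))
go(-.135,-.1435,Z,H); arm.sleep(.2); f0=F()
go(-.075,-.1435,Z,H,.08); go(-.030,-.1435,Z,H,.06)
x=-.030
while x<-.014:
    x+=.002; go(x,-.1435,Z,H,.04); arm.sleep(.1); dd=(F()-f0).round(2); print(round(x,3),dd,w2b(telemetry.observe()['ee_pos'],pose).round(4))
    if dd[0]<-9: break
go(-.05,-.1435,Z,H); go(-.05,-.1435,.25,H); arm.move_to(b2w([[0,-.31,.32]],pose)[0],Rot(pose,0)); arm.sleep(.3)
im=optics.snapshot('wrist');cv2.imwrite('pics/z.png',cv2.resize(im[0:260,150:410,::-1],None,fx=2.2,fy=2.2))
print(telemetry.observe()['t'])
```

```text
-0.028 [-0.93 -0.04 -0.15] [-0.0281 -0.1436]
-0.026 [-2.06 -0.79  0.28] [-0.0259 -0.1435]
-0.024 [-4.99 -1.7   1.2 ] [-0.0243 -0.1434]
-0.022 [-12.76  -2.46   5.99] [-0.0236 -0.1433]
48.675
```

View pics/z.png

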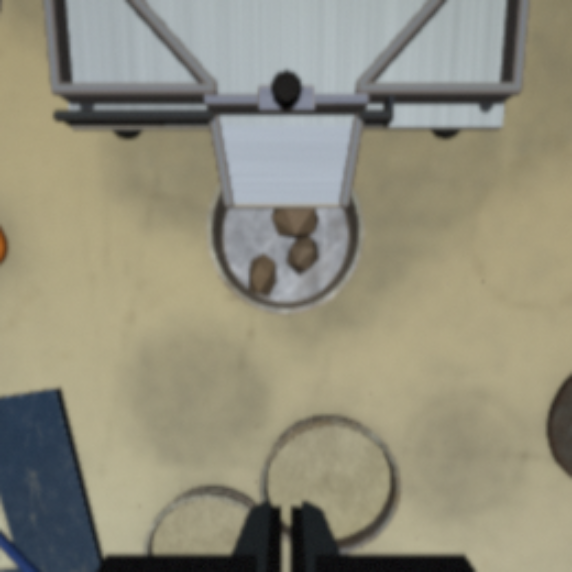

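The gate is shut against its stop, with the knob centred at crop (287,90). The stones are in the tin and the robot is clear of everything.

```bash
python3 -c "
from rig import arm
print(arm.sign_off())"
```

```text
the job is handed in; nothing more can be done
None
```

The job is handed in: the gate was pushed open, all three stones lie in the tin, and the gate is shut against its stop; the tin and loupe look unmoved in the pictures, and the clock stood at about 49 s of the 72 s allowed.

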